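Step the vial carousel back one notch

TASK

The vial carousel has been fed one place too far. With a fingertip on the orange knob, tip the ratchet pawl up off the wheel until it stays up; push the red peg to turn the wheel backward (clockwise seen from above) exactly one notch, never forward and no further; then tip the pawl down again so that it drops fully home between the teeth. Leave the vials standing in their cups and everything else on the bench where it is.

Things in the scene. Friction and masses are not known exactly. Their poses are not given: they have to be found in the camera images.
- carousel: The vial carousel: cream housing 270 (x) x 335 (y) x 45 mm high with a flat wheel on top, fixed to the bench, turned by up to 0.4 rad. Origin: on the wheel's upright axis, at bench level; x, y along the housing's sides, z up. The housing reaches from y -135 to +200 mm; the pawl stands at its +y end, on the y axis
- wheel (a joint): Turn of the wheel about its upright axis, rad: about 0 at the start, growing anticlockwise seen from above (FORWARD feed); backward is clockwise (negative). One notch = 36 degrees (0.628 rad). With the pawl down it cannot turn back beyond about 3 degrees of play. Stiff (about 1.5 N at the peg); it stays where it is pushed
- wheel_axis (a point): Centre of the wheel's top face, 60 mm above the bench; turns with the wheel, z up. The wheel: aluminium disc, radius 122 mm, with ten blue saw-tooth ratchet teeth 10 mm high round its rim and ten white vial cups 58 mm from the axis, tops 76 mm above the bench
- peg (a point): Top centre of the red upright turning peg on the wheel: 10 mm diameter, 46 mm tall, top 106 mm above the bench, 92 mm from the wheel axis. At the start it stands on the side away from the pawl, at -70 degrees (-1.22 rad) from the carousel's x axis; 36 degrees back brings it to -106 degrees
- pawl (a joint): Tilt of the brass pawl, rad: 0 = down, nose home between two teeth; 1.05 = tipped up against its stop. Its level axle runs along the carousel's x axis at y = +155 mm, 80 mm above the bench. It is top-heavy: past about 0.65 rad it falls over to the up stop and stays there, below about 0.5 it falls back down. About 0.5 N at the knob moves it
- knob (a point): Centre of the orange ball knob (24 mm diameter) on a thin stem, 60 mm from the axle. Pawl down: at carousel y = +130 mm, 134 mm above the bench. Pawl up: y = +189 mm, 129 mm above the bench. Between, it rises to 140 mm. Pushing the knob away from the wheel (carousel +y) lifts the pawl; pushing it towards the wheel lowers it
- pawl_nose (a point): Lower end of the pawl's brass nose, 8 x 8 mm; pawl down: 110 mm from the wheel axis, 61 mm above the bench. It drops into a flat pocket 20 mm long between two teeth, so it goes home only if the wheel is within about 0.05 rad of a whole notch
- vial1_mid (a point): Centre of a loose amber vial with white cap, 22 mm diameter, 50 mm tall, standing in a cup of the wheel, top 110 mm above the bench; to be left in its cup (it rides with the wheel)
- vial2_mid (a point): Centre of a loose amber vial with blue cap, 22 mm diameter, 50 mm tall, standing in a cup of the wheel, top 110 mm above the bench; to be left in its cup (it rides with the wheel)
- vial3_mid (a point): Centre of a loose amber vial with green cap, 22 mm diameter, 50 mm tall, standing in a cup of the wheel, top 110 mm above the bench; to be left in its cup (it rides with the wheel)
- beaker: Bystander: glass beaker, 70 mm wide, 90 mm tall; origin under its centre
- flask: Bystander: green conical flask, 80 mm wide at the foot, 120 mm tall; origin under its centre
- reagent: Bystander: amber reagent bottle, 60 mm wide, 120 mm tall; origin under its centre
- tipbox: Bystander: blue pipette-tip box, 80 x 120 x 55 mm; origin under its centre
- spatula: Bystander: spatula with black handle lying on the bench beyond the pawl, 280 mm long, 20 mm high, origin mid-length, x along it
Not all that is in view belongs to the job. What is shaped like the part that bears vial3_mid but pink is not meant. What is shaped like the part that bears vial1_mid but pink is not meant.

How it is judged:
By the outcome, as a careful person would: the job done as asked, in the order asked, and still so for the second after the job is handed in, with the robot touching nothing.
It also fails if it takes over 58 s, if anything falls off the work surface, if the arm or the gripper's body presses on something with over 40 N, if the wrist force passes 120 N, or if a joint passes its speed limit or range.

ROBOT

A 6-joint arm with a two-finger parallel gripper is mounted at the origin on the work surface. World frame = base frame: x ahead of the robot, y to its left, z up, the work surface at z = 0. Lengths are in mm, angles in rad, forces in N, time in s.
With the tool pointing down it reaches from about 150 to 775 mm from the base axis. Payload 6.1 kg.
Tool frame: the origin (TCP) lies midway between the tips of the shut fingers; the grasp point (between the pads) lies 19 mm behind it (pinch_z is the distance from the TCP to the grasp point, in mm); z points along the fingers, y is the line along which they close (so a half turn about z gives the same grasp; the last joint's range is limited). The gripper opens to 85 mm and grips with 20 to 120 N. Pads are 22 mm wide; open, the fingers measure 114 mm over their backs; the gripper's body (76 mm by 85 mm) begins 54 mm behind the grasp point. The pads swing forward as they close: fully open they stand 13 mm farther back than shut.
Start: joints at [1.238, 0.126, -0.04, 1.405, 0, 1.571], TCP at [171.506, 496.179, 231.295] pointing down, gripper open.
Joint ranges: [-2.72, 2.72], [-0.95, 1.95], [-1.27, 1.35], [-1.78, 2.02], [-1.46, 1.47], [-3.14, 3.14]. Speed limits (rad/s): [2.39, 2.39, 3.01, 3.14, 3.14, 3.14].

INTERFACE

Orientations are given as a rotation vector (axis times angle).
In Python, from station import * gives the robot as it stands. The module is installed in compiled form; this text tells all that it offers.
- The arm moves only by the shell command python3 -m handwheel 'ROWS' [FORCE]. ROWS is text: rows parted by semicolons, each of 5 numbers parted by spaces: the shift along the tool's x, y, z in m, then the turn about the tool's z in rad, then the opening, from 0 (shut) to 1 (fully open). A call has 1 to 12 rows; each row is the pose to reach, as a shift and turn from the pose commanded when the call began, along the tool's axes at that moment; what a row does not reach only later rows make up. A row lasts 1/10 s, in which the tool goes at most 50 mm and 8.59 degrees, less where a joint would pass 70% of its speed; a pose out of reach is approached as far as the arm can. A call with a gripper value outside its range is refused whole. The fingers move at their own pace and stop on an object; FORCE is the grip in N (left out, the last holds). Time passes only in rows, so rows that repeat a pose let the fingers close. It gives the time, the measured TCP pose, the force, the opening and the grip force at its end, in the units of the state.
- state(): the state, without advancing time (a new reading comes with each control period).
- get_image(name): name is "scene" or "top"; returns the picture (420x560x3 uint8, red, green, blue); there is no depth.
- camera_model(name): a dict with "fovy" (degrees; the focal length in pixels is half the picture's height over the tangent of half this angle, whatever the lens; pixels are square), "cx", "cy" (the principal point, pixels), "world_from_camera" (4x4, takes a point from camera to world coordinates). Camera axes: x right, y up, looking along -z (the intrinsics and any distortion apply to the point x, -y, -z); pixel columns grow to the right and rows downward; lengths in mm; the calibration is good to about 2 mm. A picture is of the moment at which its call begins. camera_model takes no time and is no camera call.
- finish_job(): hands the job in; it is judged then, once.
The state is a dict: "time": time; "joints": joint angles; "dq": joint speeds; "tau": joint torques, N m; "tool_pos": TCP position; "tool_rot": TCP orientation; "contact_force": force on the tool from outside, world axes, zero at the start; "wrist_torque": the same for the moment, N m; "finger_gap": finger opening in mm; "gripper_force": force on a finger pad.
Only numpy, scipy, OpenCV 4.12 (cv2) and the standard library are available. Lean on these libraries where they do the work, as an engineer would, in place of code of your own. Each camera call takes 0.05 s, during which the arm holds its last target. There are 200 camera calls.

## Working session

There is one attempt and no reset: what is moved stays moved. The work goes in short steps, Python scripts to look and compute and a shell command to move; the robot and the scene stay as the last step left them, time stands still between calls to the robot, and variables do not carry over. Pictures are saved under pics/ and viewed, at most 10 in all, crops included, and the job is handed in when it is done.

```bash
mkdir -p pics; python3 - <<'E'
from station import *
import cv2,numpy as np
for n in("scene","top"):
    im=get_image(n); cv2.imwrite(f"pics/{n}0.png",im[:,:,::-1]); m=camera_model(n); print(n,{k:(np.round(v,3).tolist() if k=="world_from_camera" else v) for k,v in m.items()})
print(state())
E
```

```text
scene {'fovy': 55.034063187519656, 'cx': 281.21519997359127, 'cy': 206.48703269163127, 'world_from_camera': [[-0.493, -0.485, 0.722, 1206.592], [0.87, -0.27, 0.412, 414.658], [-0.005, 0.832, 0.555, 570.538], [0.0, 0.0, 0.0, 1.0]]}
top {'fovy': 55.915389811803585, 'cx': 277.9878673494251, 'cy': 211.0781459633002, 'world_from_camera': [[0.015, 0.985, -0.171, 444.167], [-0.999, 0.008, -0.039, 47.334], [-0.037, 0.172, 0.984, 978.33], [0.0, 0.0, 0.0, 1.0]]}
{'time': 0.1, 'joints': array([ 1.23795056e+00,  1.26319645e-01, -4.04893784e-02,  1.40540134e+00,
        2.97950575e-05,  1.57076378e+00]), 'dq': array([-0.00054946, -0.00134999,  0.00283702, -0.00027083,  0.0017088 ,
       -0.00016519]), 'tau': array([ 5.44139893e-04, -4.36907566e+01,  3.53606343e+01,  1.36150693e-02,
        1.20563527e-04,  1.39064994e-06]), 'tool_pos': array([171.40876231, 495.84697314, 230.61443188]), 'tool_rot': array([-5.20328617e-01, -3.09793500e+00,  2.18253693e-03]), 'contact_force': array([-0.46899653,  0.26667332,  0.24079656]), 'wrist_torque': array([-0.01549145,  0.06636902,  0.03503603]), 'gripper_force': 0.0, 'finger_gap': 85.11595010443459}
```

View pics/scene0.png

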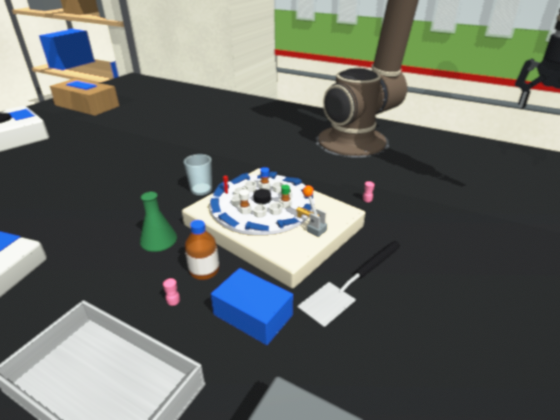

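View pics/top0.png

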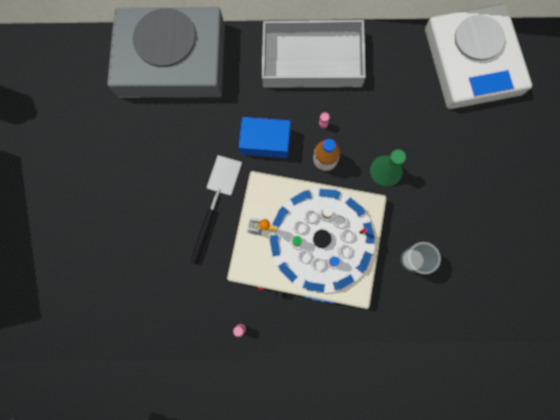

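The scene view shows the carousel with its knob at (308,191) and its peg at (226,184). In the top view the knob is at (264,225), the peg at (363,231) and the hub at (322,239). Two pink decoys lie off the carousel, at top (324,120) and (239,330), and they aren't meant. The vials on the wheel have caps: white (327,213), blue (334,262) and green (297,241).

```bash
cat > h.py <<'E'
from station import *
import cv2,numpy as np
def px(n,p):
    m=camera_model(n);T=np.array(m["world_from_camera"]);f=210/np.tan(np.radians(m["fovy"]/2))
    c=T[:3,:3].T@(np.asarray(p,float)-T[:3,3]);return np.array([m["cx"]+f*c[0]/-c[2],m["cy"]-f*c[1]/-c[2]])
def ray(n,u):
    m=camera_model(n);T=np.array(m["world_from_camera"]);f=210/np.tan(np.radians(m["fovy"]/2))
    d=T[:3,:3]@np.array([(u[0]-m["cx"])/f,-(u[1]-m["cy"])/f,-1]);return T[:3,3],d/np.linalg.norm(d)
def onz(n,u,z):
    o,d=ray(n,u);return o+d*(z-o[2])/d[2]
def tri(u,v):
    (a,d),(b,e)=ray("scene",u),ray("top",v)
    s=np.linalg.lstsq(np.c_[d,-e],b-a,rcond=None)[0];p,q=a+s[0]*d,b+s[1]*e;return (p+q)/2,np.linalg.norm(p-q)
def blobs(im,lo,hi,box,amin=6):
    x0,y0,x1,y1=box;h=cv2.cvtColor(im,cv2.COLOR_RGB2HSV)
    M=cv2.inRange(h,np.array(lo),np.array(hi));K=np.zeros_like(M);K[y0:y1,x0:x1]=M[y0:y1,x0:x1]
    n,l,s,c=cv2.connectedComponentsWithStats(K);return [(s[i].tolist(),c[i].round(1).tolist()) for i in range(1,n) if s[i][4]>=amin]
BOX={"scene":(180,160,370,280),"top":(225,170,390,310)}
COL={"red":((0,150,80),(4,255,255)),"orange":((8,190,150),(16,255,255)),"green":((50,120,60),(75,255,255)),"blue":((100,150,80),(125,255,255))}
E
python3 - <<'E'
from h import *
ims={}
for n in("scene","top"):
    im=get_image(n);ims[n]=im
    for c in("red","orange","green"): print(n,c,blobs(im,*COL[c],BOX[n],4))
c=[cv2.resize(ims["scene"][160:250,190:330],(784,504),interpolation=cv2.INTER_CUBIC)]
cv2.imwrite("pics/s1.png",c[0][:,:,::-1])
cv2.imwrite("pics/t1.png",cv2.resize(ims["top"][168:312,225:391],None,fx=4,fy=4,interpolation=cv2.INTER_CUBIC)[:,:,::-1])
# housing corners: cream mask
h=cv2.cvtColor(ims["top"],cv2.COLOR_RGB2HSV);M=cv2.inRange(h,np.array((12,15,130)),np.array((40,110,255)))
M[:168]=0;M[312:]=0;M[:,:222]=0;M[:,392:]=0
cs=cv2.findContours(M,0,2)[0];c=cv2.convexHull(np.vstack([k for k in cs if cv2.contourArea(k)>20]));r=cv2.minAreaRect(c);b=cv2.boxPoints(r)
q=cv2.approxPolyDP(c,6,True)[:,0];print(q.tolist())
for p in q: print(onz("top",p,45).round(0))
E
```

```text
scene red [([223, 175, 5, 9, 32], [225.2, 178.2]), ([226, 187, 1, 6, 6], [226.0, 189.5])]
scene orange [([263, 180, 3, 2, 5], [264.2, 180.4]), ([304, 185, 9, 11, 60], [307.8, 190.3]), ([284, 197, 4, 3, 8], [285.5, 198.0]), ([243, 203, 4, 2, 7], [244.3, 203.6]), ([189, 233, 25, 24, 380], [201.2, 244.4])]
scene green [([282, 185, 7, 9, 58], [285.0, 189.1])]
top red [([361, 229, 4, 4, 9], [362.3, 230.7]), ([257, 288, 6, 2, 10], [259.9, 288.4])]
top orange [([260, 221, 2, 6, 6], [260.2, 223.5]), ([262, 220, 7, 9, 22], [265.6, 224.2])]
top green [([370, 170, 20, 16, 261], [381.0, 176.6]), ([293, 237, 8, 8, 54], [296.6, 240.3])]
[[251, 171], [385, 196], [367, 308], [227, 278]]
[705. 152.  45.]
[ 645. -171.   45.]
[ 384. -122.   45.]
[447. 201.  45.]
```

View pics/t1.png

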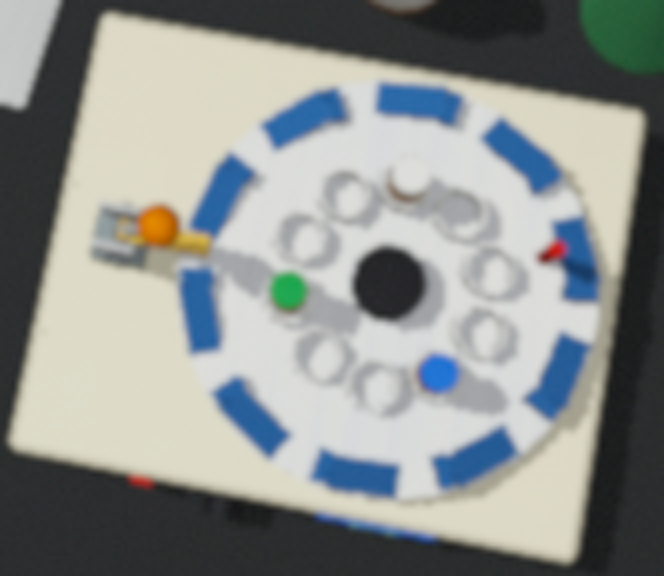

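View pics/s1.png

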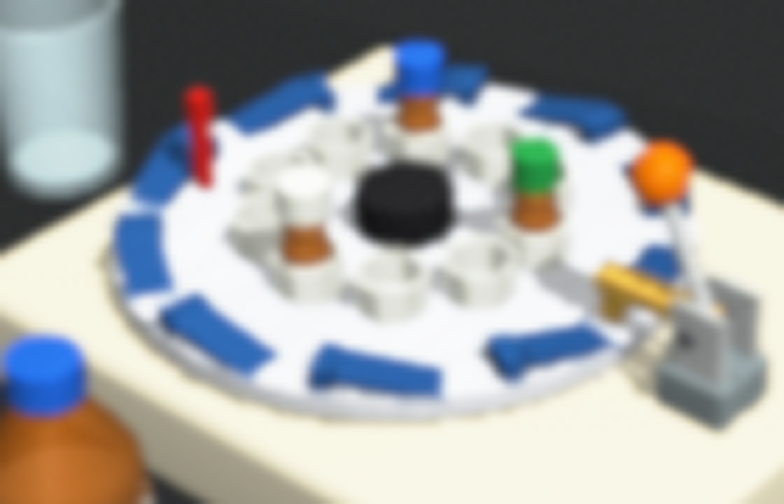

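In the enlarged crops the only knob is the orange ball, at top (264.5,224.5) and scene (308,190.5). The red peg's top is at about top (364.5,230) and scene (225.3,176.5). The nose is down in a gap. Next I'll triangulate and check against the geometry.

```bash
python3 - <<'E'
from h import *
K,e=tri((308.2,190.6),(264.5,224.6));print("knob",K.round(1),e)
P,e=tri((225.4,176.2),(364.6,229.9));print("peg",P.round(1),e)
# wheel centre by blue teeth ellipse in top
im=get_image("top");h=cv2.cvtColor(im,cv2.COLOR_RGB2HSV);M=cv2.inRange(h,np.array((100,150,60)),np.array((118,255,255)))
M[:180]=0;M[296:]=0;M[:,:265]=0;M[:,380:]=0
M[225:275,285:350]=0
pts=cv2.findNonZero(M);c=cv2.fitEllipse(cv2.convexHull(pts));print(c)
q=onz("top",c[0],70);print("axis ell",q.round(1))
# hub black
M=cv2.inRange(h,np.array((0,0,0)),np.array((180,255,50)));M[:220]=0;M[260:]=0;M[:,:300]=0;M[:,345:]=0
n,l,s,cc=cv2.connectedComponentsWithStats(M);i=1+s[1:,4].argmax();print(s[i],cc[i],onz("top",cc[i],75).round(1),onz("top",cc[i],60).round(1))
for A in (q,onz("top",cc[i],75)):
  v=K-A;w=P-A
  th=np.arctan2(v[1],v[0])-np.pi/2;print("knob r",np.hypot(*v[:2]),"th",th,"peg r",np.hypot(*w[:2]),"ang",np.degrees(np.arctan2(w[1],w[0])-th))
E
```

```text
knob [560.8 109.8 134.6] 1.1157552412572962
peg [ 554.8 -108.8  106.1] 2.1354203506617937
((321.8433532714844, 239.8212432861328), (100.28266906738281, 102.22807312011719), 120.240966796875)
axis ell [536.1 -18.4  70. ]
[314 231  16  16 195] [321.68717949 238.38461538] [538.8 -17.7  75. ] [540.4 -18.8  60. ]
knob r 130.61693676117864 th -0.1907669712647937 peg r 92.34155496510306 ang -67.37156062772206
knob r 129.4259124116098 th -0.17072788977175657 peg r 92.51133920077797 ang -70.2925494970542
```

The measurements agree: knob height 134.6 mm (134 given), peg height 106.1 mm (106 given), peg radius 92.5 mm (92 given), and peg angle about -70°. I'll take the axis at (538,-18) and the yaw at -0.176.

```bash
cat >> h.py <<'E'
from scipy.spatial.transform import Rotation as Ro
A=np.array([538,-18.]);TH=-0.176
X=np.array([np.cos(TH),np.sin(TH)]);Y=np.array([-np.sin(TH),np.cos(TH)])
def to(cx,cy,z):
    s=state();R=Ro.from_rotvec(s["tool_rot"]).as_matrix();w=np.r_[A+X*cx+Y*cy,z]
    a=np.arctan2(R[1,1],R[0,1])-np.arctan2(Y[1],Y[0])
    print("t%.1f"%s["time"],"shift m",((R.T@(w-s["tool_pos"]))/1000).round(4),"turn",round(a,3))
def where():
    s=state();d=s["tool_pos"][:2]-A;print("t%.2f car"%s["time"],(d@X).round(1),(d@Y).round(1),s["tool_pos"][2].round(1),"F",s["contact_force"].round(1))
E
python3 -c "
from h import *
to(0,80,190)"
```

```text
t0.2 shift m [-0.5019 -0.287   0.0411] turn -0.157
```

```bash
python3 -m handwheel '-0.02 -0.012 0 -0.02 0; -0.06 -0.035 0 -0.06 0; -0.1 -0.057 0 -0.1 0; -0.14 -0.08 0 -0.14 0; -0.18 -0.103 0 -0.157 0; -0.22 -0.126 0 -0.157 0; -0.26 -0.149 0 -0.157 0; -0.3 -0.172 0 -0.157 0; -0.34 -0.194 0 -0.157 0; -0.38 -0.217 0 -0.157 0; -0.41 -0.234 0 -0.157 0; -0.42 -0.24 0 -0.157 0' 40; python3 -c "
from h import *
to(0,80,190)"
```

```text
time: 1.45
tool_pos: [491.7, 129.7, 230.9]
tool_rot: [-0.281, -3.129, 0.001]
contact_force: [-0.3, 0.2, 0.7]
finger_gap: 0.2
gripper_force: 0.0
t1.4 shift m [-0.0716 -0.0571  0.0409] turn -0.003
```

```bash
python3 -m handwheel '-0.02 -0.015 0 0 0; -0.05 -0.04 0.01 0 0; -0.07 -0.055 0.02 0 0; -0.0716 -0.057 0.041 0 0; -0.0716 -0.057 0.065 0 0; -0.0716 -0.057 0.085 0 0; -0.0716 -0.057 0.102 0 0; -0.0716 -0.057 0.105 0 0;-0.0716 -0.057 0.105 0 0'; python3 - <<'E'
from h import *
where();to(0,100,126)
im=get_image("scene");cv2.imwrite("pics/s2.png",cv2.resize(im[120:270,170:370],None,fx=3.5,fy=3.5)[:,:,::-1])
E
```

```text
time: 2.35
tool_pos: [550.0, 63.9, 126.1]
tool_rot: [-0.275, -3.128, 0.0]
contact_force: [-0.0, 1.2, 0.7]
finger_gap: -0.2
gripper_force: 0.0
t2.35 car -2.5 82.8 126.1 F [-0.   1.2  0.7]
t2.4 shift m [-0.0025  0.0172  0.0001] turn 0.001
```

View pics/s2.png

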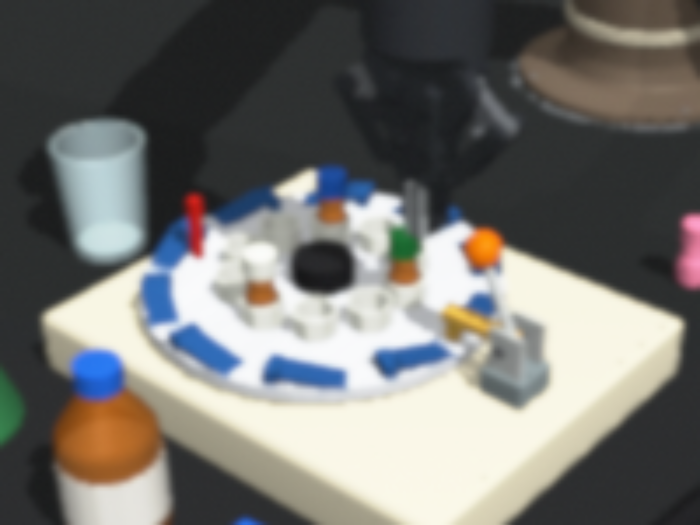

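The shut fingertips are at crop (417,230), between the green vial and the knob at (484,247), and the knob is still down. Now I'll push it outward.

```bash
python3 -m handwheel '-0.0025 0.01 0 0 0; -0.0025 0.02 0 0 0; -0.0025 0.028 0 0 0; -0.0025 0.036 0 0 0; -0.0025 0.044 0 0 0; -0.0025 0.052 0 0 0; -0.0025 0.06 0 0 0; -0.0025 0.066 0 0 0;-0.0025 0.068 0 0 0'; python3 - <<'E'
from h import *
where()
a=get_image("scene");t=get_image("top")
for n,i in(("scene",a),("top",t)):print(blobs(i,*COL["orange"],BOX[n],8))
for y,z in((130,134),(155,140),(168,138.6),(189,129)):print(y,px("scene",np.r_[A+Y*y,z]).round(1),px("top",np.r_[A+Y*y,z]).round(1))
E
```

```text
time: 3.3
tool_pos: [565.0, 130.8, 126.1]
tool_rot: [-0.275, -3.129, -0.0]
contact_force: [-1.0, 0.9, 0.3]
finger_gap: -0.0
gripper_force: 0.0
t3.30 car 0.5 151.2 126.1 F [-1.   0.9  0.3]
[([263, 179, 4, 3, 9], [264.3, 180.2]), ([284, 196, 4, 4, 12], [285.5, 197.5]), ([328, 197, 8, 11, 58], [331.4, 202.7]), ([188, 233, 26, 23, 386], [201.1, 244.5])]
[]
130 [308.  190.8] [264.2 224.8]
155 [318.  192.4] [252.6 222.3]
168 [323.3 195.1] [246.8 221.3]
189 [331.7 202.7] [237.9 220.1]
```

The knob is now at scene (331.4,202.7), where the up-stop position should project, so the pawl is up. Next I'll lift, cross over to the peg's far side and lower.

```bash
python3 -m handwheel '0 0 -0.03 0 0; 0 -0.005 -0.06 0 0; -0.01 -0.04 -0.065 0 0; -0.02 -0.08 -0.065 0 0; -0.03 -0.12 -0.065 0 0; -0.045 -0.16 -0.065 0 0; -0.06 -0.2 -0.065 0 0; -0.07 -0.23 -0.065 0 0; -0.07 -0.241 -0.06 0 0; -0.07 -0.241 -0.03 0 0; -0.07 -0.241 0 0 0; -0.07 -0.241 0 0 0'; python3 - <<'E'
from h import *
where();to(70,-90,84)
for n in("scene","top"):
    i=get_image(n);print(blobs(i,*COL["red"],BOX[n],4),blobs(i,*COL["orange"],BOX[n],20))
    cv2.imwrite(f"pics/{n}3.png",cv2.resize(i[130:300,180:400],None,fx=3.5,fy=3.5)[:,:,::-1])
E
```

```text
time: 4.6
tool_pos: [588.7, -118.8, 121.9]
tool_rot: [-0.275, -3.122, -0.002]
contact_force: [-1.3, 0.1, -1.0]
finger_gap: -0.0
gripper_force: 0.0
t4.60 car 67.6 -90.3 121.9 F [-1.3  0.1 -1. ]
t4.6 shift m [-0.0027  0.0003  0.0379] turn 0.0
[([223, 175, 5, 9, 32], [225.2, 178.2]), ([226, 187, 1, 6, 6], [226.0, 189.5])] [([328, 197, 8, 11, 58], [331.4, 202.7]), ([189, 233, 24, 23, 379], [201.1, 244.6])]
[([361, 229, 4, 4, 9], [362.3, 230.7]), ([257, 288, 6, 2, 10], [259.9, 288.4])] [([233, 214, 9, 10, 38], [237.5, 218.8])]
```

View pics/scene3.png

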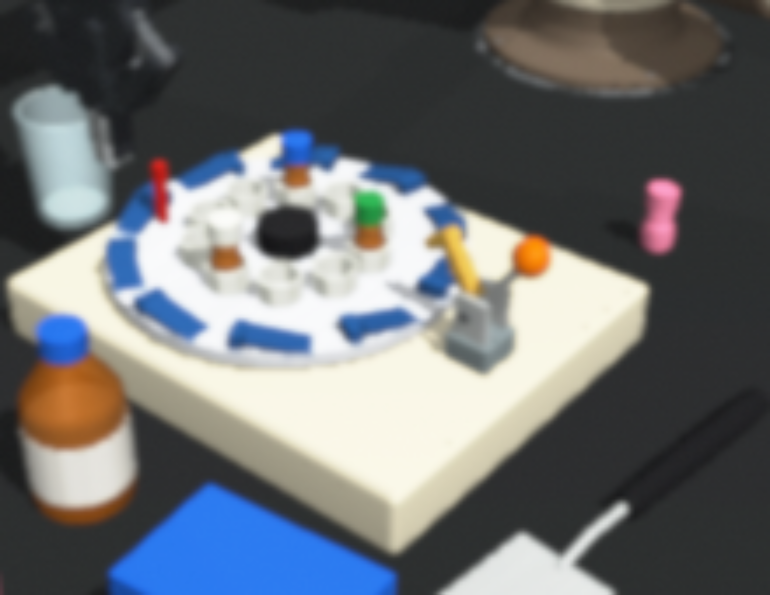

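The fingertips are near crop (115,155), beside the beaker, and the pawl is up. Before lowering I'll check the fingertip projection and how far away the beaker is.

```bash
python3 - <<'E'
from h import *
print(px("scene",state()["tool_pos"]),px("top",state()["tool_pos"]))
for u,z in(((425,258),90),((421,260),45),((414,262),0)):
  b=onz("top",u,z)[:2];print(b.round(),((b-A)@X).round(),((b-A)@Y).round())
print(px("scene",[*b,0]),onz("scene",(201,188),0).round())
E
```

```text
[211.00001155 174.09928208] [370.21332509 212.39279527]
[ 496. -243.] -2.0 -229.0
[ 494. -249.] -3.0 -235.0
[ 492. -246.] -6.0 -233.0
[201.15240525 188.03696969] [ 492. -247.    0.]
```

View pics/top3.png

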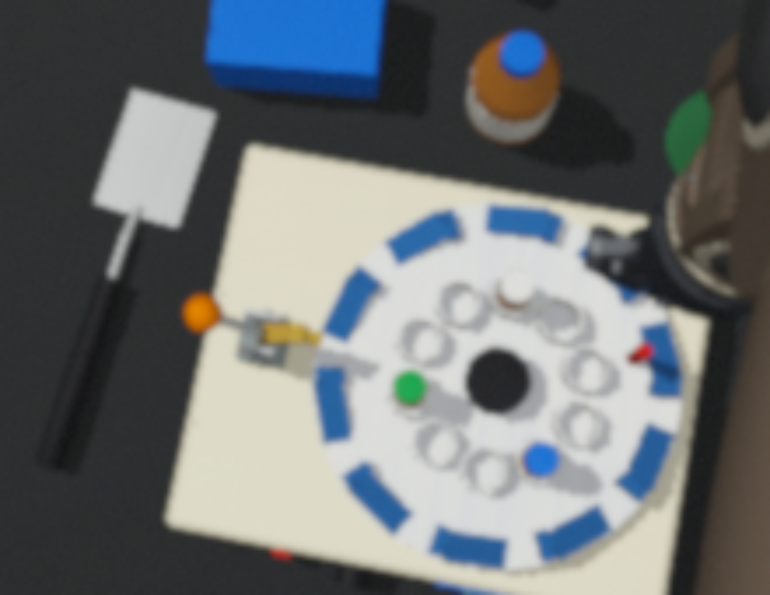

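```bash
python3 -m handwheel '0 0 0.02 0 0; 0 0 0.04 0 0; 0 0 0.04 0 0; 0.01 0 0.04 0 0; 0.018 0 0.04 0 0; 0.024 0 0.04 0 0; 0.03 0 0.04 0 0; 0.036 0 0.04 0 0; 0.042 0 0.04 0 0; 0.042 0 0.04 0 0'; python3 - <<'E'
from h import *
where()
for n in("scene","top"): print(blobs(get_image(n),*COL["red"],BOX[n],4))
for a in(-70,-80,-90,-100,-106):
  a=np.radians(a);p=np.r_[A+92*(X*np.cos(a)+Y*np.sin(a)),104];print(px("scene",p).round(1),px("top",p).round(1))
E
```

```text
time: 5.7
tool_pos: [549.2, -111.8, 86.3]
tool_rot: [-0.276, -3.128, -0.001]
contact_force: [1.2, -0.9, -0.6]
finger_gap: 0.5
gripper_force: 0.0
t5.70 car 27.4 -90.4 86.3 F [ 1.2 -0.9 -0.6]
[([231, 181, 2, 7, 8], [231.1, 184.1])]
[([362, 241, 3, 2, 5], [363.2, 241.6]), ([257, 288, 6, 2, 9], [260.0, 288.3])]
[225.3 176.7] [363.9 230.7]
[228.8 173.7] [364.7 237.9]
[233.2 171. ] [364.2 245.2]
[238.3 168.7] [362.5 252.2]
[241.7 167.6] [360.8 256.3]
```

```bash
python3 -m handwheel '0.006 0 0 0 0; 0.012 0 0 0 0; 0.018 0 0 0 0; 0.023 0 0 0 0; 0.028 0 0 0 0; 0.031 0 0 0 0; 0.031 0 0 0 0; 0.031 0 0 0 0'; python3 -c "
from h import *
where()"; python3 -m handwheel '-0.01 0 0 0 0; -0.02 0 0 0 0; -0.02 0 -0.03 0 0; -0.03 0 -0.06 0 0; -0.06 -0.02 -0.09 0 0; -0.1 -0.04 -0.09 0 0; -0.1 -0.04 -0.09 0 0'; cat > w.py <<'E'
from h import *
# wheel turn modulo a notch: polar blue profile rings, before vs now, via rays to plane z=70
def prof(im):
    a=np.radians(np.arange(0,360,.25));out=[]
    for r in(107,110,113,116):
        P=np.array([px("top",np.r_[A+np.array([.6,-.2])+r*(X*np.cos(t)+Y*np.sin(t)),70]) for t in a],np.float32)
        v=cv2.remap(im.astype(np.float32),P[None,:,0],P[None,:,1],1)[0];out.append(v[:,0]-v[:,2])
    return np.mean(out,0)
a0=prof(cv2.imread("pics/top0.png")[:,:,::-1]);im=get_image("top");a1=prof(im)
# restrict to 0.25deg grid, window free of arm/pawl: carousel angles 110..250 
w=np.arange(110*4,250*4)
s=np.arange(-72,73);c=[np.corrcoef(a0[w],a1[(w+k)%1440])[0,1] for k in s]
k=np.argmax(c);print("residual mod 36 deg:",s[k]*.25,"corr",c[k])
sc=get_image("scene")
for n,i in(("scene",sc),("top",im)): print(blobs(i,*COL["red"],BOX[n],4),blobs(i,*COL["orange"],BOX[n],20))
E
python3 w.py; python3 -c "
from h import *
where()"
```

```text
time: 6.6
tool_pos: [519.5, -106.8, 86.3]
tool_rot: [-0.276, -3.129, 0.0]
contact_force: [-0.5, 0.3, 0.3]
finger_gap: -0.1
gripper_force: 0.0
t6.60 car -2.7 -90.6 86.3 F [-0.5  0.3  0.3]
time: 7.3
tool_pos: [615.9, -166.6, 175.1]
tool_rot: [0.278, 3.127, -0.002]
contact_force: [0.6, -0.6, -0.7]
finger_gap: 0.1
gripper_force: 0.0
t7.30 car 102.7 -132.7 175.1 F [ 0.6 -0.6 -0.7]Traceback (most recent call last):
  File "w.py", line 9, in <module>
    a0=prof(cv2.imread("pics/top0.png")[:,:,::-1]);im=get_image("top");a1=prof(im)
  File "w.py", line 6, in prof
    P=np.array([px("top",np.r_[A+np.array([.6,-.2])+r*(X*np.cos(t)+Y*np.sin(t)),70]) for t in a],np.float32)
                ~~^^^^^^^^^^^^^^^^^^^^^^^^^^^^^^^^^^^^^^^^^^^^^^^^^^^^^^^^^^^^^^^^^^
  File "h.py", line 4, in px
    m=camera_model(n);T=np.array(m["world_from_camera"]);f=210/np.tan(np.radians(m["fovy"]/2))
ValueError: time passes only in moves, steps and waits
```

```bash
sed -i 's/^import cv2,numpy as np/import cv2,numpy as np,functools\ncamera_model=functools.lru_cache(camera_model)/' h.py; python3 w.py; python3 -c "
from h import *
where()"
```

```text
residual mod 36 deg: 2.25 corr 0.9989115732047384
[([238, 166, 5, 10, 39], [239.9, 170.3]), ([240, 180, 2, 3, 5], [240.6, 180.8])] [([328, 197, 8, 11, 58], [331.4, 202.7]), ([188, 233, 26, 23, 387], [201.1, 244.5])]
[([359, 253, 4, 3, 9], [360.6, 254.1]), ([257, 288, 6, 2, 10], [259.9, 288.4])] [([233, 214, 9, 10, 34], [237.6, 218.5])]
t7.40 car 98.8 -131.1 174.9 F [-0.  -0.7 -0.2]
```

The wheel is at -33.75°, so it needs 2.25° more, which is about 3.5 mm at the peg.

```bash
python3 -m handwheel '0.03 0.02 0 0 0; 0.06 0.04 0 0 0; 0.08 0.04 0.03 0 0; 0.08 0.04 0.06 0 0; 0.08 0.04 0.09 0 0; 0.088 0.04 0.09 0 0; 0.094 0.04 0.09 0 0; 0.098 0.04 0.09 0 0; 0.101 0.04 0.09 0 0; 0.1025 0.04 0.09 0 0; 0.1035 0.04 0.09 0 0; 0.1035 0.04 0.09 0 0'; python3 -c "
from h import *
where()"; python3 -m handwheel '0 0 0 0 0;-0.01 0 0 0 0; -0.02 0 0 0 0; -0.02 0 -0.03 0 0; -0.03 0 -0.06 0 0; -0.06 -0.02 -0.09 0 0; -0.1 -0.04 -0.09 0 0; -0.1 -0.04 -0.09 0 0'; python3 w.py; python3 -c "
from h import *
where()"
```

```text
time: 8.6
tool_pos: [517.0, -106.2, 87.0]
tool_rot: [0.276, 3.128, -0.0]
contact_force: [1.3, -0.5, 1.5]
finger_gap: 0.3
gripper_force: 0.7
t8.60 car -5.2 -90.6 87.0 F [ 1.3 -0.5  1.5]
time: 9.4
tool_pos: [612.1, -165.9, 174.8]
tool_rot: [0.278, 3.128, -0.001]
contact_force: [-0.0, -0.6, -1.0]
finger_gap: 0.2
gripper_force: 0.0
residual mod 36 deg: 1.0 corr 0.9991873856824522
[([238, 166, 6, 10, 39], [240.7, 169.9]), ([241, 179, 1, 4, 4], [241.0, 180.5])] [([328, 197, 8, 11, 57], [331.4, 202.8]), ([189, 233, 25, 23, 388], [201.1, 244.6])]
[([358, 254, 4, 3, 9], [359.9, 255.2]), ([257, 288, 6, 2, 10], [259.9, 288.4])] [([233, 214, 9, 10, 38], [237.5, 218.7])]
t9.50 car 95.0 -131.0 174.6 F [-0.2 -0.8 -0.2]
```

It now reads -35.0°, which is inside the ±2.9° window. One last nudge of about 1.3 mm will centre it.

```bash
python3 -m handwheel '0.03 0.02 0 0 0; 0.06 0.04 0 0 0; 0.08 0.04 0.03 0 0; 0.08 0.04 0.06 0 0; 0.08 0.04 0.09 0 0; 0.088 0.04 0.09 0 0; 0.094 0.04 0.09 0 0; 0.098 0.04 0.09 0 0; 0.1 0.04 0.09 0 0; 0.1013 0.04 0.09 0 0; 0.1013 0.04 0.09 0 0'; python3 -m handwheel '0 0 0 0 0;-0.01 0 0 0 0; -0.02 0 0 0 0; -0.02 0 -0.03 0 0; -0.03 0 -0.06 0 0; -0.06 -0.02 -0.09 0 0; -0.1 -0.04 -0.09 0 0; -0.1 -0.04 -0.09 0 0'; python3 w.py; python3 -c "
from h import *
where();to(0,230,185)"
```

```text
time: 10.6
tool_pos: [516.0, -106.1, 87.4]
tool_rot: [0.276, 3.127, -0.0]
contact_force: [2.1, 0.7, 1.1]
finger_gap: 0.1
gripper_force: 0.7
time: 11.4
tool_pos: [610.9, -165.7, 174.8]
tool_rot: [0.279, 3.128, -0.001]
contact_force: [0.4, 0.4, -0.5]
finger_gap: 0.3
gripper_force: 0.0
residual mod 36 deg: 0.5 corr 0.9988327604782243
[([239, 166, 5, 10, 38], [240.8, 169.8])] [([328, 197, 8, 11, 57], [331.4, 202.8]), ([189, 233, 25, 24, 382], [201.2, 244.6])]
[([358, 255, 4, 2, 7], [359.7, 255.6]), ([257, 288, 6, 2, 10], [259.9, 288.4])] [([233, 214, 9, 10, 36], [237.5, 218.8])]
t11.50 car 93.7 -131.1 174.6 F [ 0.1 -0.8  0.3]
t11.5 shift m [ 0.094   0.361  -0.0101] turn -0.001
```

-35.5° is good. Now I'll go to the far side of the knob to lower the pawl.

```bash
python3 -m handwheel '0.01 0.03 -0.01 0 0; 0.02 0.07 -0.012 0 0; 0.03 0.11 -0.012 0 0; 0.04 0.15 -0.012 0 0; 0.05 0.19 -0.012 0 0; 0.06 0.23 -0.012 0 0; 0.07 0.27 -0.012 0 0; 0.08 0.31 -0.012 0 0; 0.09 0.345 -0.012 0 0; 0.094 0.361 -0.012 0 0; 0.094 0.361 -0.012 0 0'; python3 -m handwheel '0 0 0.03 0 0; 0 0 0.055 0 0; 0 0 0.064 0 0; 0 0 0.064 0 0'; python3 -c "
from h import *
where();to(0,185,124);i=get_image('scene');print(blobs(i,*COL['orange'],BOX['scene'],20))"
```

```text
time: 12.6
tool_pos: [576.1, 211.1, 188.0]
tool_rot: [-0.27, -3.129, 0.0]
contact_force: [0.3, -0.1, 0.6]
finger_gap: -0.0
gripper_force: 0.0
time: 13.0
tool_pos: [576.2, 207.7, 123.0]
tool_rot: [-0.277, -3.127, 0.002]
contact_force: [0.2, 0.3, 0.9]
finger_gap: 0.2
gripper_force: 0.0
t13.00 car -1.9 228.9 123.0 F [0.2 0.3 0.9]
t13.0 shift m [-0.0019 -0.0439 -0.0009] turn -0.001
[([328, 198, 8, 10, 63], [331.3, 202.9]), ([188, 233, 26, 23, 390], [201.2, 244.6])]
```

```bash
python3 -m handwheel '-0.002 -0.01 0 0 0; -0.002 -0.018 0 0 0; -0.002 -0.024 0 0 0; -0.002 -0.03 0 0 0; -0.002 -0.036 0 0 0; -0.002 -0.042 0 0 0; -0.002 -0.048 0 0 0; -0.002 -0.054 0 0 0; -0.002 -0.059 0 0 0; -0.002 -0.061 0 0 0; -0.002 -0.061 0 0 0'; python3 -c "
from h import *
where();i=get_image('scene');print(blobs(i,*COL['orange'],BOX['scene'],20))"
```

```text
time: 14.15
tool_pos: [571.7, 154.0, 139.9]
tool_rot: [0.27, 3.113, 0.026]
contact_force: [-23.2, 13.5, 70.1]
finger_gap: -0.0
gripper_force: 27.0
t14.15 car 3.1 175.3 139.9 F [-23.2  13.5  70.1]
[([314, 189, 5, 9, 33], [316.2, 193.0]), ([188, 233, 26, 23, 386], [201.2, 244.5])]
```

The force is unexpectedly high and the tip has been pushed up. I'll take one look before backing off.

```bash
python3 - <<'E'
from h import *
s=get_image("scene");t=get_image("top")
a=cv2.resize(s[130:240,260:370],(440,440),interpolation=2);b=cv2.resize(t[170:260,210:300],(360,440),interpolation=2)
cv2.imwrite("pics/j4.png",np.hstack([a,b])[:,:,::-1]);print(state()["joints"].round(3));where()
E
```

```text
[ 0.258  0.248 -0.092  1.21   0.01   0.432]
t14.30 car 3.1 175.3 139.9 F [-22.1  13.9  69.2]
```

View pics/j4.png

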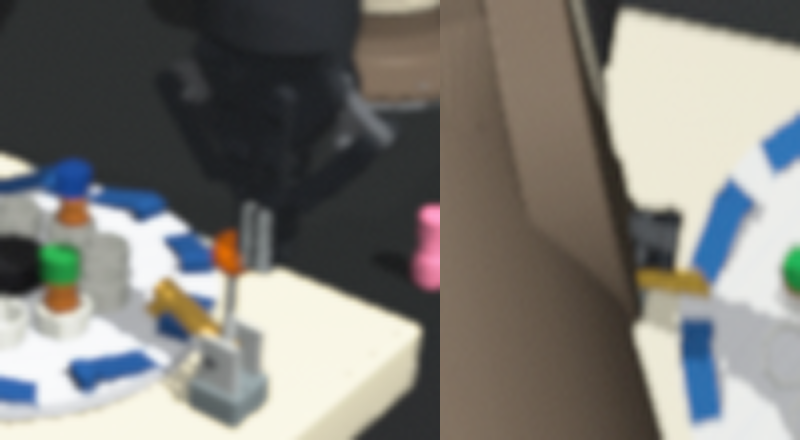

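The ball, at crop (232,252), is wedged under the sloping outer side of the fingers because the tip was too low. The pawl is already past its tipping point on the way down, at a knob y of about 150. I'll ease up and outward, and it should fall home by itself.

```bash
python3 -m handwheel '0 0.002 -0.006 0 0; 0 0.004 -0.012 0 0; 0 0.007 -0.016 0 0; 0 0.012 -0.018 0 0; 0 0.02 -0.018 0 0; 0 0.03 -0.018 0 0; 0 0.03 -0.018 0 0; 0 0.03 -0.018 0 0'; python3 -c "
from h import *
where();i=get_image('scene');print(blobs(i,*COL['orange'],BOX['scene'],20))"
```

```text
time: 15.1
tool_pos: [573.5, 178.6, 141.6]
tool_rot: [-0.274, -3.128, 0.001]
contact_force: [0.4, 0.4, -0.2]
finger_gap: 0.1
gripper_force: 0.0
t15.10 car 0.5 199.8 141.6 F [ 0.4  0.4 -0.2]
[([304, 186, 8, 10, 61], [307.5, 190.8]), ([188, 233, 26, 23, 385], [201.1, 244.5])]
```

The force is gone and the knob is back near its home pixel. I'll move clear and verify the pawl, the wheel and the bystanders.

```bash
python3 -m handwheel '0 0.03 -0.02 0 0; 0.02 0.07 -0.06 0 0; 0.05 0.11 -0.1 0 0; 0.09 0.15 -0.1 0 0; 0.13 0.19 -0.1 0 0; 0.17 0.23 -0.1 0 0; 0.2 0.25 -0.1 0 0; 0.2 0.25 -0.1 0 0; 0.2 0.25 -0.1 0 0'; python3 w.py; python3 - <<'E'
from h import *
s=get_image("scene");t=get_image("top")
for n,i in(("scene",s),("top",t)):
    o=cv2.imread(f"pics/{n}0.png")[:,:,::-1];print(n,"knob was",blobs(o,*COL["orange"],BOX[n],15)[0],"now",blobs(i,*COL["orange"],BOX[n],15)[:2])
a=cv2.resize(t[100:310,190:450],(560,452),interpolation=2);b=cv2.resize(s[170:240,290:337],(240,452)[:2],interpolation=2)
cv2.imwrite("pics/f5.png",np.hstack([a,b])[:,:,::-1])
for n,i in(("scene",s),("top",t)):
    o=cv2.imread(f"pics/{n}0.png")[:,:,::-1]
    d=cv2.absdiff(o,np.ascontiguousarray(i)).max(2)>60;m,l,st,c=cv2.connectedComponentsWithStats(d.astype(np.uint8));print(n,[(st[k].tolist()) for k in range(1,m) if st[k][4]>12])
E
```

```text
time: 16.05
tool_pos: [418.2, 461.7, 242.1]
tool_rot: [-0.269, -3.13, -0.0]
contact_force: [0.2, -0.3, -0.1]
finger_gap: 0.2
gripper_force: 0.0
residual mod 36 deg: 0.5 corr 0.9988331885796852
[([239, 166, 5, 10, 39], [240.9, 169.9])] [([303, 185, 10, 11, 63], [307.7, 190.3]), ([189, 233, 25, 24, 386], [201.2, 244.5])]
[([358, 255, 4, 2, 7], [359.7, 255.6]), ([257, 288, 6, 2, 10], [259.9, 288.4])] [([262, 220, 7, 9, 22], [265.7, 224.4])]
scene knob was ([303, 185, 10, 11, 62], [307.8, 190.3]) now [([303, 185, 10, 11, 62], [307.8, 190.3]), ([189, 233, 25, 24, 379], [201.2, 244.6])]
top knob was ([262, 220, 7, 9, 23], [265.6, 224.5]) now [([262, 220, 7, 9, 20], [265.6, 224.4])]
scene [[372, 0, 36, 73, 1187], [386, 0, 58, 87, 1672], [523, 0, 37, 65, 1020], [551, 33, 9, 7, 47], [544, 51, 16, 9, 118], [525, 67, 14, 17, 139], [361, 76, 19, 7, 44], [323, 80, 13, 19, 94], [495, 83, 65, 63, 2516], [336, 85, 7, 3, 13], [377, 89, 4, 8, 14], [375, 92, 42, 27, 477], [337, 99, 4, 16, 29], [360, 124, 15, 7, 36], [513, 145, 5, 8, 24], [518, 146, 5, 9, 29], [238, 166, 6, 19, 85], [260, 167, 10, 8, 66], [273, 169, 17, 33, 290], [221, 175, 7, 19, 89], [260, 178, 9, 6, 43], [365, 181, 9, 9, 44], [266, 191, 14, 18, 162], [227, 192, 22, 16, 155]]
top [[323, 216, 8, 3, 20], [339, 216, 6, 5, 14], [296, 220, 9, 12, 87], [359, 228, 8, 6, 32], [293, 236, 10, 11, 84], [357, 254, 7, 5, 30], [330, 257, 10, 10, 75], [314, 259, 10, 10, 76], [0, 268, 15, 50, 181]]
```

View pics/f5.png

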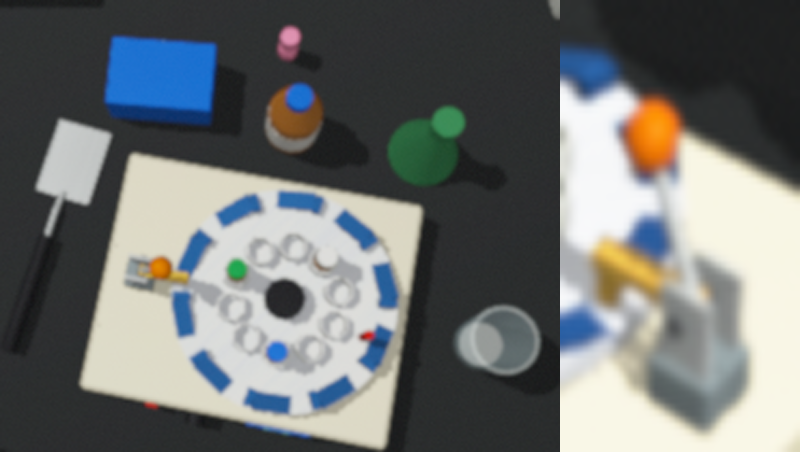

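The knob is back at exactly its home pixels in both views. The nose is between the teeth and the wheel is back one notch, with 0.5° left over. All three vials stand in their cups and the bystanders haven't moved in the top view. Handing in.

```bash
python3 -c "
from station import *
print(finish_job())"
```

```text
the job is handed in; nothing more can be done
None
```

The job is handed in: the wheel is one notch back (about 35.5° measured), the pawl is home between the teeth, and the vials and bystanders are in place; while I lowered the pawl, the knob jammed under the fingers and pushed on the gripper with about 75 N (wrist limit 120 N; the 40 N limit applies only if the gripper's body was touching).

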